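# Wind and set the cure timer without letting it spin

### The job

The bracket glued up in the vice needs 45 minutes: set the little wind-up bench timer for it. Wind its knob clockwise all the way to the end stop first, then bring it back to the 45-minute tick and let go. Bear down on the knob while you turn it, firmly enough that the loose timer does not twist or wander on the board, but gently enough not to hurt the movement, and leave the other things where they are.

Things in the scene. Friction and masses are not known exactly. Their poses are not given: they have to be found in the camera images.
- timer: wind-up timer, 0.37 kg +-20 %, loose on the gluing board on four rubber feet (31 mm out in x and y): grey square housing 108 x 108 x 41 mm, round aluminium dial plate 100 mm across on it (top at 43 mm). Origin: centre of the underside; z up; front (louvres) to its -x. Unpressed, its feet cannot resist the knob's drag and the whole timer spins; 14 to 19 N pressed down on the knob holds it
- timer_front (a point): middle of the housing's front face, 54 mm from the timer's axis and 23 mm above the board; it shows whether the housing has twisted
- tick_45 (a point): the 45-minute tick on the dial plate, 42 mm from the axis, 43 mm above the board. 13 black ticks, one per 5 minutes, 22.5 degrees apart; 0, 15, 30, 45, 60 long and thick; no figures. Seen from above, counter-clockwise from the timer's +x: 0 min at +135 degrees, 15 at +67.5, 30 at 0 (straight to the back), 45 at -67.5, 60 (stop) at -135; the front quarter has no ticks
- knob_grip (a point): centre of the black knob's grip bar, on its axis, 61 mm above the board; x along the bar to the pointer, z up. Bar 44 long, 13 thick, 24 high, with a pointed nose and white line at the pointer end, on a round skirt 63 mm across (flat top 12 mm below this point). Fingers closed across the bar can press the skirt with their tips. All is hard: 1 mm more travel is many newtons
- dial (a joint): angle of the knob against the housing in rad, growing clockwise seen from above as the timer is wound: 0 = empty (0 min), 3.534 = pointer on the 45-minute tick, 4.712 = end stop (60 min); 0.0785 rad a minute. It starts somewhere from 3.0 to 3.4, left over from the last job. Turning either way takes a steady 0.24 N m; it stays where it is left
- board: plywood gluing board 300 x 460 mm, fixed flat on the bench, carrying timer, jar and cup. Its thickness differs each time (10 to 26 mm). Origin: centre of its top face. The timer's movement is spoiled if the timer is pressed on the board with more than 30 N (its own 3.7 N counted in)
- vice: bystander: green machine vice, 150 x 90 mm, 107 mm high with the glued aluminium bracket in its jaws, screwed to the bench; a 50 mm steel screw with a T-bar sticks out of its -x end. Origin: centre of its underside
- resin_jar: bystander: closed plastic jar with white cap, 56 mm in diameter, 75 mm high, loose on the board. Origin: centre of its underside
- mixing_cup: bystander: empty white mixing cup, 60 mm in diameter, 45 mm high, loose on the board. Origin: centre of its underside
- spanner: bystander: steel open-ended spanner 180 mm long, 8 mm high, lying loose on the bench along its x axis. Origin: its middle, at its underside
Mind the look-alikes: they are no part of the job. Of the things that look like the timer, the largest one is meant.

How it is judged (in metres and radians):
On the way:
1. the knob has been wound clockwise to its end stop (within 0.06 rad) (value of joint dial above 4.652 rad), for 0.1 s.
At the end, for the whole second after the job is handed in: the pointer stands on the 45-minute tick within 0.11 rad (1.4 minutes), the knob is released and at rest, and the timer stands flat and still on the board, its centre and its front each within 14 mm of where they were (value of joint dial between 3.424 and 3.644 rad and distance of each of timer, timer_front from where it was at the start of the episode below 0.014 m and angle between timer's own z axis and vertical below 0.05 rad and linear speed of timer below 0.01 m/s and velocity of joint dial between -0.05 and 0.05 rad/s); the robot touches nothing.
It fails at once if the timer's housing twists or wanders: its centre or its front is more than 14 mm from where it was (distance of any of timer, timer_front from where it was at the start of the episode above 0.014 m).
It fails at once if the timer is pressed on the board with more than 30 N (contact force between timer and board above 30 N).
It fails at once if the timer is tipped by more than 0.1 rad (angle between timer's own z axis and vertical above 0.1 rad).
It fails at once if the jar, the cup or the spanner is moved by more than 20 mm (distance of any of resin_jar, mixing_cup, spanner from where it was at the start of the episode above 0.02 m).
It also fails if it takes over 72 s, if anything falls off the work surface, if the arm or the gripper's body presses on something with over 40 N, if the wrist force passes 120 N, or if a joint passes its speed limit or range.

### The arm

A 6-joint arm with a two-finger parallel gripper is mounted at the origin on the work surface. World frame = base frame: x ahead of the robot, y to its left, z up, the work surface at z = 0. Lengths are in mm, angles in rad, forces in N, time in s.
With the tool pointing down it reaches from about 275 to 1000 mm from the base axis. Payload 8.4 kg.
Tool frame: the origin (TCP) lies on the centre line of the jaws, within the pads' length; the fingertips stand 22 mm ahead of it and the grasp point (between the pads) lies 3 mm ahead of it; z points along the fingers, y is the direction in which the jaws open and shut (so a half turn about z gives the same grasp; the last joint's range is limited). The gripper opens to 85 mm and grips with 20 to 120 N. Pads are 22 mm wide; open, the fingers measure 114 mm over their backs; the gripper's body (76 mm by 85 mm) begins 54 mm behind the grasp point. The pads swing forward as they close: fully open they stand 13 mm farther back than shut.
Start: joints at [1.343, 0.353, 1.633, -0, 1.155, -0.002], TCP at [139.927, 609.137, 253.281] pointing down, gripper open.
Joint ranges: [-2.63, 2.63], [-0.92, 2.1], [0.06, 2.66], [-1.3, 4.44], [0, 2.69], [-3.02, 3.02]. Speed limits (rad/s): [2.22, 2.22, 2.79, 3.14, 3.14, 3.14].

### API

Orientations are given as [roll, pitch, yaw] about the fixed x, y, z axes, in that order (R = Rz(yaw) Ry(pitch) Rx(roll)).
In Python, from rig import r gives the robot as it stands.
- The arm moves only by the tool carry_out, never from a script. Its argument "rows" is text: rows parted by semicolons, each of 5 numbers parted by spaces: the opening, from 0 (shut) to 1 (fully open), then the shift along the tool's x, y, z in units of 30 mm (1.0 is 30 mm), then the turn about the tool's z in units of 8 degrees (1.0 is 8 degrees). A call has 1 to 12 rows; each row shifts and turns the commanded pose from where the row before left it, along the tool's axes as they then stand; what a row does not reach is not made up. A row lasts 1/8 s, in which the tool goes at most 62.5 mm and 10.7 degrees, less where a joint would pass 70% of its speed; a pose out of reach is approached as far as the arm can. A call is refused whole if a number of a shift passes 1 or a number of a turn 1, either way. A call with a gripper value outside its range is refused whole. The fingers move at their own pace and stop on an object; "newtons" is the grip in N (left out, the last holds). Time passes only in rows, so rows that do not move let the fingers close. It gives the time, the measured TCP pose, the force and the opening at its end, in the units of the state.
- r.sense(): the state, without advancing time (a new reading comes with each control period).
- r.grab_frame(name): name is "scene" or "top" or "wrist"; returns the picture (480x640x3 uint8, blue, green, red); there is no depth.
- r.get_calibration(name): a dict with "intrinsics" (3x3 intrinsics, pixels), "position" and "rotation" of the camera in the world. Camera axes: x right, y up, looking along -z (the intrinsics and any distortion apply to the point x, -y, -z); pixel columns grow to the right and rows downward; lengths in mm; the calibration is good to about 2 mm. A picture is of the moment at which its call begins: read the wrist's pose just before it. get_calibration takes no time and is no camera call; for the wrist camera it gives the pose at the moment of the call.
- r.sign_off(): hands the job in, once; it reports no verdict.
The state is a dict: "clock": time; "qpos": joint angles; "qvel": joint speeds; "joint_efforts": joint torques, N m; "eef_pos": TCP position; "tcp_rot": TCP orientation; "contact_force": force on the tool from outside, world axes, zero at the start; "wrist_torque": the same for the moment, N m; "opening": opening from 0.0 (shut) to 1.0 (fully open).
Only numpy, scipy, OpenCV 4.12 (cv2) and the standard library are available. Lean on these libraries where they do the work, as an engineer would, in place of code of your own. Each camera call takes 0.05 s, during which the arm holds its last target.

## Working session

There is one attempt and no reset: what is moved stays moved. The work goes in short steps, Python scripts to look and compute and a tool call to move; the robot and the scene stay as the last step left them, time stands still between calls to the robot, and variables do not carry over. Pictures are saved under pics/ and viewed, and the job is handed in when it is done.

Besides the shell and the picture viewer there is one more tool, called after "Emit:" in YAML: its name, and indented under it one key for each argument. carry_out: Moves the arm, as the interface text tells. Its arguments: {"type":"object","properties":{"rows":{"type":"string"},"newtons":{"type":"number"}},"required":["rows"]}

```bash
ls; mkdir -p pics; python3 - <<'E'
from rig import r
import cv2
s=r.sense();print(s)
for n in("scene","top","wrist"):
    f=r.grab_frame(n);cv2.imwrite(f"pics/{n}0.png",f);c=r.get_calibration(n);print(n,c)
E
```

```text
pics
{'clock': 0.0, 'qpos': array([ 1.34259976e+00,  3.53675913e-01,  1.63414412e+00, -7.01060131e-06,
        1.15521229e+00, -2.41873734e-03]), 'qvel': array([ 5.87805489e-04,  1.75142311e-04, -8.81665269e-04, -1.10319135e-03,
       -2.79915349e-04, -1.04582266e-05]), 'joint_efforts': array([ 2.10513746e-03, -6.05243683e+01, -3.42061722e+01,  1.42768804e-04,
        9.42763902e-03, -1.89145629e-05]), 'eef_pos': array([139.82548176, 608.68997022, 252.54005311]), 'tcp_rot': array([-3.14015297e+00,  2.92758501e-06,  2.91581766e+00]), 'contact_force': array([ 0.31288586, -0.26840089,  0.30027259]), 'wrist_torque': array([ 0.04501427, -0.00579877, -0.01713313]), 'opening': 1.0002461256880963}
scene {'intrinsics': array([[468.41492276,   0.        , 325.28819557],
       [  0.        , 468.41492276, 248.71960209],
       [  0.        ,   0.        ,   1.        ]]), 'position': array([1172.11511756,  597.99873829,  713.80490716]), 'rotation': array([ 0.93743929, -0.01632953,  2.37546881])}
top {'intrinsics': array([[476.08344284,   0.        , 314.96431879],
       [  0.        , 476.08344284, 244.01160626],
       [  0.        ,   0.        ,   1.        ]]), 'position': array([ 394.89520364,  -38.62634372, 1056.99597526]), 'rotation': array([ 0.16144232,  0.00580183, -1.57121843])}
wrist {'intrinsics': array([[359.72822872,   0.        , 315.53667111],
       [  0.        , 359.72822872, 240.9155445 ],
       [  0.        ,   0.        ,   1.        ]]), 'position': array([ 61.28763422, 626.48281108, 374.05148783]), 'rotation': array([-3.19588288e-01,  3.45329253e-04,  1.34500071e+00])}
```

View pics/scene0.png

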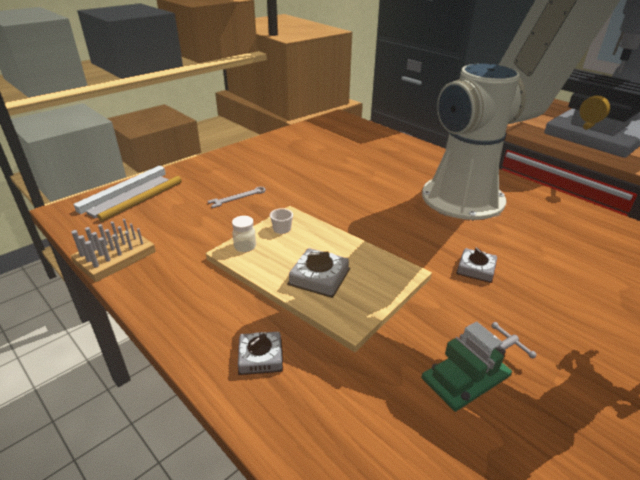

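View pics/top0.png

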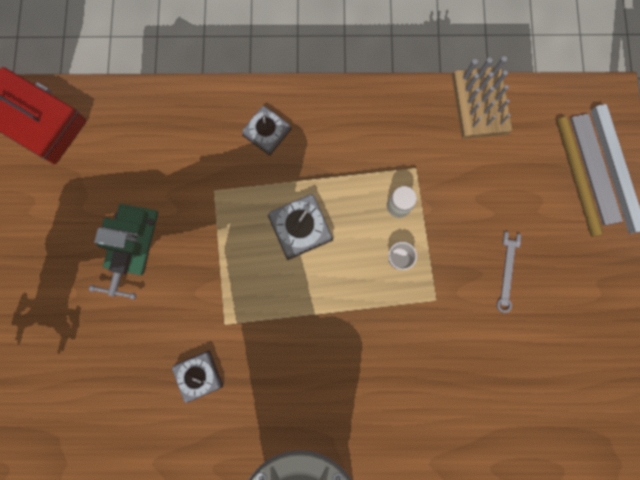

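View pics/wrist0.png

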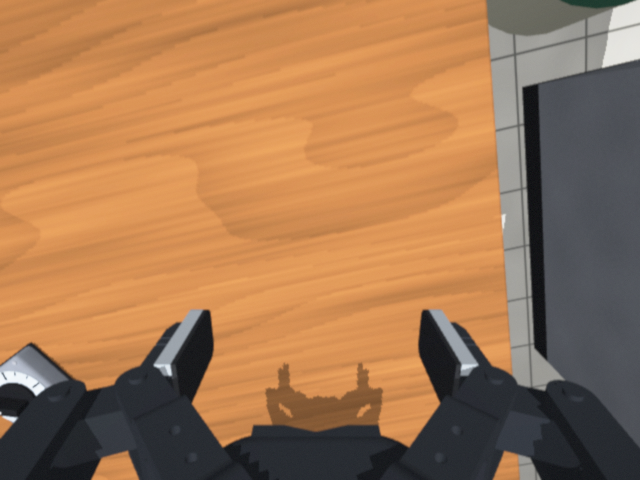

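Candidates in the top picture: the timer on the board (300,223), a smaller one at (266,128) and a smaller one at (196,377), both on the bench. The one on the board looks largest, so I check it in a crop.

```bash
cat > h.py <<'E'
import numpy as np,cv2
from scipy.spatial.transform import Rotation as Ro
def ray(c,u,v):
    K=c['intrinsics'];R=Ro.from_euler('xyz',c['rotation']).as_matrix()
    d=np.array([(u-K[0,2])/K[0,0],-(v-K[1,2])/K[1,1],-1.])
    return np.array(c['position']),R@d
def atz(c,u,v,z):
    p,d=ray(c,u,v);return p+d*(z-p[2])/d[2]
def proj(c,P):
    K=c['intrinsics'];R=Ro.from_euler('xyz',c['rotation']).as_matrix()
    q=R.T@(np.asarray(P,float)-c['position']);return np.array([K[0,2]+K[0,0]*q[0]/-q[2],K[1,2]+K[1,1]*-q[1]/-q[2]])
E
python3 - <<'E'
from rig import r
from h import *
t=cv2.imread('pics/top0.png');a=cv2.resize(t[180:270,240:360],(800,600),interpolation=cv2.INTER_CUBIC);cv2.imwrite('pics/topc.png',a)
t=cv2.imread('pics/scene0.png');a=cv2.resize(t[235:301,275:363],(800,600),interpolation=cv2.INTER_CUBIC);cv2.imwrite('pics/scenec.png',a)
c=r.get_calibration('top')
for u,v,z in((300,223,79),(266,128,50),(196,377,50),(403,198,90),(403,256,60),(416,168,18),(214,190,18),(226,324,18),(435,299,18)):print(u,v,atz(c,u,v,z))
E
```

```text
300 223 [598.85709726  -1.66032145  79.        ]
266 128 [821.52045108  76.37716339  50.        ]
196 377 [282.65125707 211.4659154   50.        ]
403 198 [ 649.49692577 -216.99306161   90.        ]
403 256 [ 531.3778435  -218.73162143   60.        ]
416 168 [ 738.40951295 -261.82508661   18.        ]
214 190 [687.85940554 195.0232033   18.        ]
226 324 [389.76092855 159.08827084  18.        ]
435 299 [ 443.01498091 -292.76348612   18.        ]
```

View pics/topc.png

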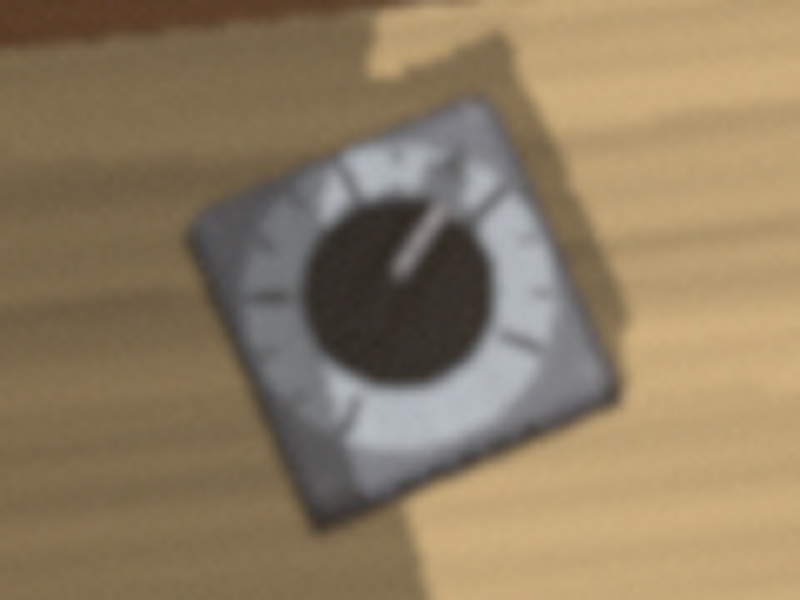

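View pics/scenec.png

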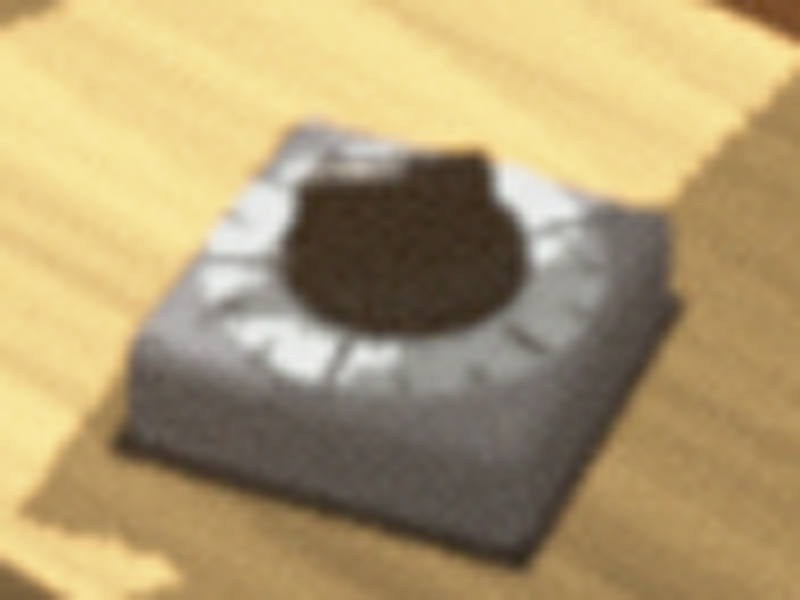

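The timer on the board is clearly the largest. In the crop its ticks form a ring and the front gap points down and to the right. The pointer at crop (445,205) sits just short of the long 45 tick at (492,200). Next I plan a viewing pose for the wrist camera.

```bash
cat >> h.py <<'E'
def camtool(s,c):
    Rt=Ro.from_euler('xyz',s['tcp_rot']).as_matrix();Rc=Ro.from_euler('xyz',c['rotation']).as_matrix()
    return Rt.T@(np.array(c['position'])-s['eef_pos']),Rt.T@Rc
E
python3 - <<'E'
from rig import r
from h import *
s=r.sense();c=r.get_calibration('wrist');p,R=camtool(s,c);print(p.round(2));print(R.round(3))
# axis pixel for points below tcp
for z in(19,60,120,180):
    q=R.T@(np.array([0,0,z])-p);K=c['intrinsics'];print(z,K[0,2]+K[0,0]*q[0]/-q[2],K[1,2]-K[0,0]*q[1]/-q[2])
yaw=np.radians(145)
Rt=Ro.from_euler('xyz',[np.pi,0,yaw]).as_matrix()
tgt=np.array([599,-2,79])
# want tgt at pixel row ~300, tcp z 250
for tz in(220,253):
  for off in(-40,-80,-100,-120):
    tcp=np.array([599,-2,tz])+Rt@[off,0,0]
    q=R.T@(Rt.T@(tgt-tcp)-p);print(tz,off,tcp.round(0),K[0,2]+K[0,0]*q[0]/-q[2],K[1,2]-K[0,0]*q[1]/-q[2])
# shift from now in tool frame
Rn=Ro.from_euler('xyz',s['tcp_rot']).as_matrix()
for off in(-80,-100):
  tcp=np.array([599,-2,220])+Rt@[off,0,0];print((Rn.T@(tcp-s['eef_pos']))/30)
E
```

```text
[  80.53   -0.48 -121.31]
[[-0.     0.949  0.314]
 [ 1.     0.    -0.001]
 [-0.001  0.314 -0.949]]
19 316.4137496219459 314.3899160619097
60 316.18863680058666 276.4354137820028
120 315.9833767474885 241.82813061505144
180 315.8532223156051 219.88381552969742
220 -40 [632. -25. 220.] 315.94919080518184 180.54853420328308
220 -80 [665. -48. 220.] 315.96847388723285 122.68507983892836
220 -100 [681. -59. 220.] 315.9788635638915 91.50839451425398
220 -120 [697. -71. 220.] 315.9898049691742 58.67611679117189
253 -40 [632. -25. 253.] 315.87679975111166 174.27752588061207
253 -80 [665. -48. 253.] 315.89068657136664 122.59545901781016
253 -100 [681. -59. 253.] 315.8981072058213 94.97835740604745
253 -120 [697. -71. 253.] 315.90587582889975 66.06615936508737
[-21.94548182 -17.41787025   1.110427  ]
[-22.56332342 -17.66830213   1.11070831]
```

Emit:
carry_out:
  rows: "1 -0.9 -0.75 0.1 0;1 -0.9 -0.75 0.1 0;1 -0.9 -0.75 0.1 0;1 -0.9 -0.75 0.1 0;1 -0.9 -0.75 0.1 0;1 -0.9 -0.75 0.1 0;1 -0.9 -0.75 0.1 0;1 -0.9 -0.75 0.1 0;1 -0.9 -0.75 0.1 0;1 -0.9 -0.75 0.1 0;1 -0.9 -0.75 0.1 0;1 -0.9 -0.75 0.1 0"

```text
clock: 1.65
eef_pos: [395.8, 272.4, 217.1]
tcp_rot: [-3.142, -0.0, 2.916]
contact_force: [-0.7, 1.0, -0.5]
opening: 0.999
```

Emit:
carry_out:
  rows: "1 -0.9 -0.75 0.1 0;1 -0.9 -0.75 0.1 0;1 -0.9 -0.75 0.1 0;1 -0.9 -0.75 0.1 0;1 -0.9 -0.75 0.1 0;1 -0.9 -0.75 0.1 0;1 -0.9 -0.75 0 0;1 -0.9 -0.75 0 0;1 -0.9 -0.75 0 0;1 -0.6 -0.5 0 0;1 0 0 0 0;1 0 0 0 0"

```text
clock: 3.15
eef_pos: [600.3, 3.6, 199.0]
tcp_rot: [3.141, -0.001, 2.916]
contact_force: [0.5, -1.0, -0.1]
opening: 0.998
```

```bash
python3 - <<'E'
from rig import r
from h import *
import pickle
s=r.sense();c=r.get_calibration('wrist');f=r.grab_frame('wrist');cv2.imwrite('pics/w1.png',f)
pickle.dump((s,c),open('w1.pkl','wb'))
t=r.grab_frame('top')
E
```

```text
(no output)
```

View pics/w1.png

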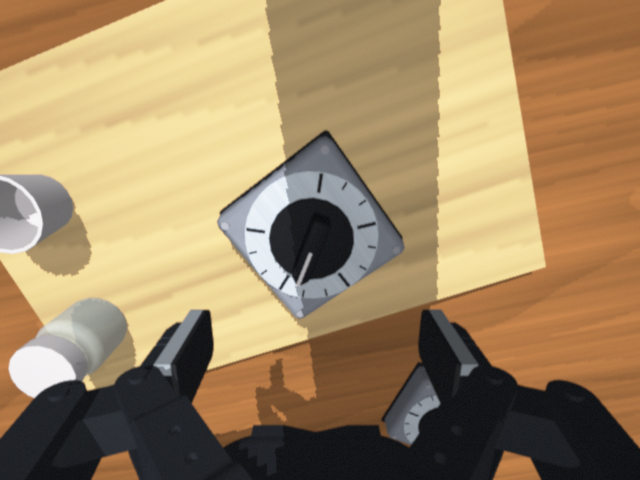

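```bash
python3 - <<'E'
from h import *
t=cv2.imread('pics/w1.png');a=cv2.resize(t[155:305,210:410],(800,600),interpolation=cv2.INTER_CUBIC);cv2.imwrite('pics/w1c.png',a)
E
```

```text
(no output)
```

View pics/w1c.png

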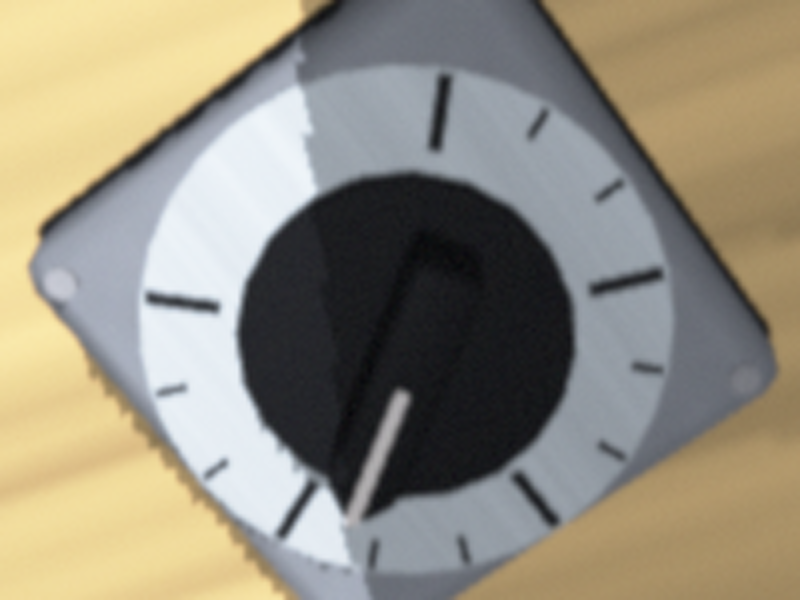

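The wrist crop shows the long ticks 0 to 60 at crop (440,112), (627,282), (536,500), (296,510) and (182,302). The white pointer line runs from (403,393) to (352,522). I fit the pose from these.

```bash
cat > fit.py <<'E'
from h import *
import pickle
from scipy.optimize import least_squares
s,c=pickle.load(open('w1.pkl','rb'))
L={0:(440,112),15:(627,282),30:(536,500),45:(296,510),60:(182,302)}
S={5:(538,124),10:(609,190),20:(648,368),25:(611,453),35:(463,550),40:(374,554),50:(216,468),55:(171,390)}
px=lambda p:np.array([210+(p[0]+.5)/4-.5,155+(p[1]+.5)/4-.5])
rim=[(138,320,0),(674,320,0),(405,66,1),(400,576,1)]
sk=[(238,330,0),(575,330,0),(410,172,1)]
def tick(v,m,rad,z):
    x,y,yaw,h=v[:4];a=yaw+np.radians(135-4.5*m);return [x+rad*np.cos(a),y+rad*np.sin(a),h+z]
th=np.linspace(0,2*np.pi,361)
def ext(v,R,z):
    P=np.array([proj(c,[v[0]+R*np.cos(a),v[1]+R*np.sin(a),v[3]+z]) for a in th[::3]])
    return P[:,0].min(),P[:,0].max(),P[:,1].min(),P[:,1].max()
def res(v):
    o=[]
    for m,p in L.items():o+=list(proj(c,tick(v,m,v[4],43))-px(p))
    for m,p in S.items():o+=list(proj(c,tick(v,m,v[5],43))-px(p))
    e=ext(v,50,43)
    o+=[e[0]-px(rim[0])[0],e[1]-px(rim[1])[0],e[2]-px(rim[2])[1],e[3]-px(rim[3])[1]]
    e=ext(v,31.5,49)
    o+=[e[0]-px(sk[0])[0],e[1]-px(sk[1])[0],e[2]-px(sk[2])[1]]
    return o
f=least_squares(res,[600,0,.42,18,42,45],x_scale=[1,1,.01,1,1,1],loss='soft_l1');v=f.x
print(v.round(3),'yaw deg',np.degrees(v[2]).round(2),'rms',np.sqrt(np.mean(np.square(res(v)))));print(np.round(res(v),1))
for z0,z1 in((73,73),(73,70),(73,65),(71,71)):
    a=atz(c,*px((403,393)),v[3]+z0);b=atz(c,*px((352,522)),v[3]+z1)
    d=b-a;ang=np.arctan2(d[1],d[0]);print(z0,z1,np.linalg.norm(a[:2]-v[:2]).round(1),np.linalg.norm(b[:2]-v[:2]).round(1),'line ang',np.degrees(ang),'dial',np.radians(135)-(ang-v[2]), 'fromcentre a,b',[np.degrees(np.arctan2(*(q[:2]-v[:2])[::-1])).round(1) for q in(a,b)])
E
python3 fit.py
```

```text
[ 6.01523e+02 -3.19000e-01  4.11000e-01  2.05830e+01  4.21520e+01
  4.60350e+01] yaw deg 23.55 rms 0.29395271385198196
[ 0.1 -0.1 -0.  -0.1 -0.1 -0.1 -0.   0.1  0.   0.1  0.   0.   0.2  0.1
 -0.2  0.1  0.2 -0.4  0.2 -0.  -0.3 -0.  -0.1  0.3  0.1  0.   0.3 -0.2
 -0.3 -0.5 -1.   0.7  0.7]
73 73 0.8 26.1 line ang -33.538982614324254 dial 3.3526354637654623 fromcentre a,b [np.float64(-31.6), np.float64(-33.5)]
73 70 0.8 27.5 line ang -32.79655647264164 dial 3.3396776831402226 fromcentre a,b [np.float64(-31.6), np.float64(-32.8)]
73 65 0.8 29.8 line ang -31.716540143569947 dial 3.320827842222619 fromcentre a,b [np.float64(-31.6), np.float64(-31.7)]
71 71 1.5 27.1 line ang -33.53898261432418 dial 3.352635463765461 fromcentre a,b [np.float64(-23.6), np.float64(-33.0)]
```

Emit:
carry_out:
  rows: "1 -0.07 -0.12 0.3 0;1 0 0 0.5 0.5;1 0 0 0.5 0.5;1 0 0 0.5 0.5;1 0 0 0.3 0.5;1 0 0 0.2 0.5;1 0 0 0 0;1 0 0 0 0"

```text
clock: 4.25
eef_pos: [602.2, -0.8, 130.3]
tcp_rot: [3.142, 0.0, 2.568]
contact_force: [-0.2, -0.1, 0.7]
opening: 0.998
```

```bash
python3 - <<'E'
from rig import r
from h import *
import pickle
s=r.sense();c=r.get_calibration('wrist');f=r.grab_frame('wrist');cv2.imwrite('pics/w2.png',f)
pickle.dump((s,c),open('w2.pkl','wb'));print(s['eef_pos'],s['tcp_rot'],s['contact_force'],s['wrist_torque'],s['qpos'])
E
```

```text
[602.15517961  -0.83938908 130.30201919] [3.14157732e+00 3.60135588e-05 2.56843980e+00] [-0.22355499 -0.14166992  0.68047385] [ 0.00638959  0.07766851 -0.00664866] [-3.88156420e-03  4.57446748e-01  1.78301001e+00 -8.29108659e-06
  9.01097299e-01 -1.00151989e+00]
```

View pics/w2.png

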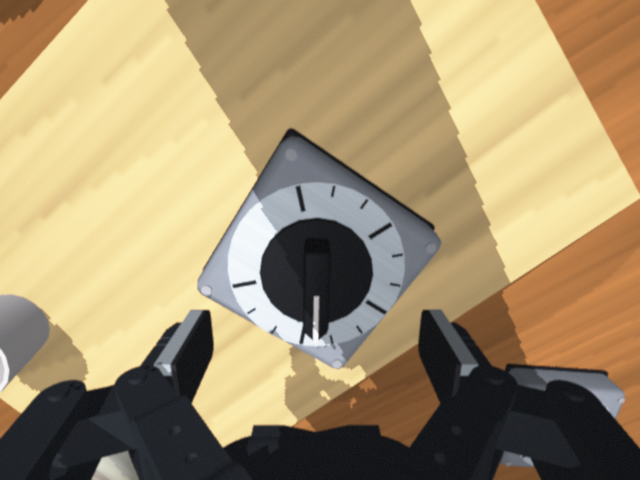

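```bash
python3 - <<'E'
from h import *
t=cv2.imread('pics/w2.png');a=cv2.resize(t[170:350,210:450],(800,600),interpolation=cv2.INTER_CUBIC);cv2.imwrite('pics/w2c.png',a)
E
```

```text
(no output)
```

View pics/w2c.png

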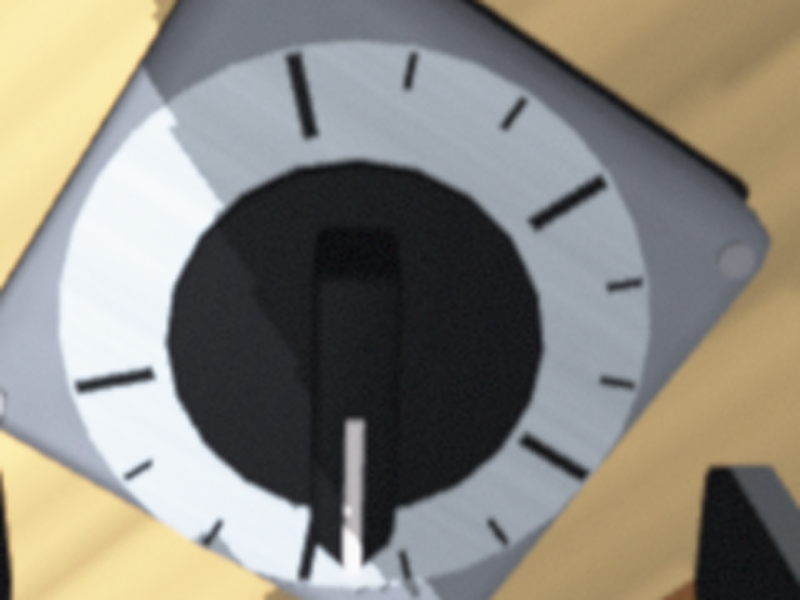

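```bash
python3 - <<'E'
from h import *
import pickle
from scipy.optimize import least_squares
s,c=pickle.load(open('w2.pkl','rb'))
L={0:(302,96),15:(568,203),30:(554,457),60:(115,380)}
S={5:(411,71),10:(514,114),20:(624,285),25:(617,382),35:(498,531),40:(405,566),50:(212,533),55:(138,470)}
px=lambda p:np.array([210+(p[0]+.5)*.3-.5,170+(p[1]+.5)*.3-.5])
def tick(v,m,rad,z):
    x,y,yaw,h=v[:4];a=yaw+np.radians(135-4.5*m);return [x+rad*np.cos(a),y+rad*np.sin(a),h+z]
def res(v):
    o=[]
    for m,p in L.items():o+=list(proj(c,tick(v,m,42,43))-px(p))
    for m,p in S.items():o+=list(proj(c,tick(v,m,46,43))-px(p))
    return o
f=least_squares(res,[600,0,.42,18],x_scale=[1,1,.01,1],loss='soft_l1');v=f.x
print(v.round(3),np.degrees(v[2]),np.round(res(v),1))
a=atz(c,*px((355,420)),v[3]+73);b=atz(c,*px((351,575)),v[3]+70);d=b-a;g=np.arctan2(d[1],d[0]);print('line',np.degrees(g),'dial',np.radians(135)-g+v[2],'tool x opp',np.degrees(s['tcp_rot'][2])-180, a-[*v[:2],0],b-[*v[:2],0])
Rt=Ro.from_euler('xyz',s['tcp_rot']).as_matrix();print('centre in tool mm',Rt.T@(np.array([v[0],v[1],v[3]+49])-s['eef_pos']))
E
```

```text
[ 6.01507e+02 -3.82000e-01  4.12000e-01  2.07850e+01] 23.612940980943407 [ 0.1 -0.  -0.1 -0.1 -0.1  0.1 -0.   0.1 -0.1  0.   0.  -0.2  0.1 -0.
  0.1  0.2 -0.1  0.2 -0.1 -0.3  0.3 -0.1  0.   0. ]
line -34.05457557850911 dial 3.3626825256031436 tool x opp -32.83923974580915 [ 0.55387997 -0.34548171 93.78474499] [ 24.00876544 -16.19852841  90.78474499]
centre in tool mm [7.94804991e-01 3.15690830e-02 6.05172461e+01]
```

Emit:
carry_out:
  rows: "0.35 0.03 0 0 0.12;0.35 0 0 0 0;0.35 0 0 0.2 0;0.35 0 0 0.2 0;0.35 0 0 0.2 0;0.35 0 0 0.2 0;0.35 0 0 0.1 0;0.35 0 0 0.1 0;0.35 0 0 0 0"
  newtons: 40

```text
clock: 5.42
eef_pos: [601.4, -0.5, 100.1]
tcp_rot: [-3.141, -0.0, 2.55]
contact_force: [0.0, -0.0, -0.2]
opening: 0.348
```

```bash
python3 - <<'E'
from rig import r
from h import *
import pickle
s=r.sense();c=r.get_calibration('wrist');f=r.grab_frame('wrist');cv2.imwrite('pics/w3.png',f[120:480,120:520])
print(s['eef_pos'],s['tcp_rot'],s['contact_force'],s['wrist_torque'],s['opening'])
E
```

```text
[ 6.01372086e+02 -4.58726966e-01  1.00115960e+02] [-3.14147621e+00 -1.70774417e-04  2.54996237e+00] [ 0.02474941 -0.00903087 -0.17167654] [ 0.01082565  0.04887976 -0.00418834] 0.34798775151941314
```

View pics/w3.png

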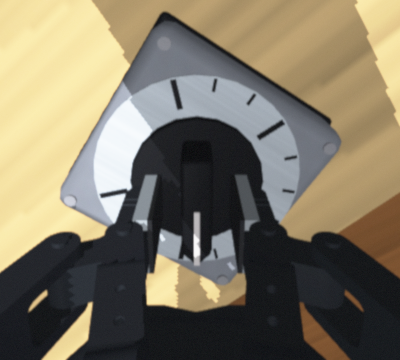

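The fingers straddle the bar symmetrically, with the bar centred at crop column 197 between the pads at 157 and 237. I lower a little more and close.

Emit:
carry_out:
  rows: "0.35 0 0 0.1 0;0.35 0 0 0.07 0;0.25 0 0 0 0;0.2 0 0 0 0;0.17 0 0 0 0"
  newtons: 40

```text
clock: 6.1
eef_pos: [601.5, -0.4, 95.3]
tcp_rot: [3.142, 0.0, 2.55]
contact_force: [-1.2, 0.5, 0.1]
opening: 0.172
```

Emit:
carry_out:
  rows: "0.1 0 0 0 0;0 0 0 0 0;0 0 0 0 0;0 0 0 0 0"
  newtons: 40

```text
clock: 6.6
eef_pos: [601.6, -0.4, 95.4]
tcp_rot: [3.141, 0.0, 2.55]
contact_force: [0.5, 2.3, 4.7]
opening: 0.142
```

```bash
cat > st.py <<'E'
from rig import r
import numpy as np
s=r.sense()
print(s['clock'],s['eef_pos'].round(2),np.degrees(s['tcp_rot'][2]).round(2),'F',s['contact_force'].round(2),'T',s['wrist_torque'].round(3),s['opening'])
E
python3 st.py
```

```text
6.6 [ 6.0159e+02 -3.7000e-01  9.5380e+01] 146.1 F [0.54 2.28 4.73] T [0.274 0.039 0.008] 0.1416039318714136
```

Emit:
carry_out:
  rows: "0 0 0 0.01 0;0 0 0 0 0"
  newtons: 60

```text
clock: 6.85
eef_pos: [601.6, -0.4, 95.4]
tcp_rot: [3.141, 0.0, 2.55]
contact_force: [-1.1, 1.6, 7.1]
opening: 0.134
```

```bash
python3 st.py
```

```text
6.85 [ 6.0164e+02 -3.6000e-01  9.5440e+01] 146.1 F [-1.11  1.57  7.09] T [0.255 0.268 0.003] 0.1336667900658466
```

Emit:
carry_out:
  rows: "0 0 0 0.01 0;0 0 0 0.01 0;0 0 0 0 0"

```text
clock: 7.22
eef_pos: [601.7, -0.3, 95.4]
tcp_rot: [3.141, 0.0, 2.55]
contact_force: [-3.6, 1.0, 13.8]
opening: 0.134
```

```bash
python3 st.py
```

```text
7.225 [ 6.0165e+02 -3.5000e-01  9.5390e+01] 146.1 F [-3.58  0.99 13.83] T [0.264 0.6   0.009] 0.13379620327681332
```

Emit:
carry_out:
  rows: "0 0 0 0.008 0;0 0 0 0 0;0 0 0 0 0.15;0 0 0 0 0.15;0 0 0 0 0"

```text
clock: 7.85
eef_pos: [601.7, -0.4, 95.4]
tcp_rot: [3.141, 0.001, 2.508]
contact_force: [-3.4, 1.3, 15.7]
opening: 0.134
```

```bash
python3 st.py
```

```text
7.85 [ 6.0166e+02 -3.8000e-01  9.5360e+01] 143.7 F [-3.44  1.26 15.69] T [0.28  0.7   0.059] 0.13368144060831702
```

Emit:
carry_out:
  rows: "0 0 0 0 0.2;0 0 0 0 0.2;0 0 0 0 0.2;0 0 0 0 0"

```text
clock: 8.35
eef_pos: [601.6, -0.4, 95.4]
tcp_rot: [3.141, 0.0, 2.424]
contact_force: [-4.2, 1.3, 15.6]
opening: 0.135
```

```bash
python3 st.py;python3 - <<'E'
from rig import r
import cv2
f=r.grab_frame('wrist');cv2.imwrite('pics/w4.png',f[120:480,120:520])
E
```

```text
8.35 [ 6.0163e+02 -4.0000e-01  9.5360e+01] 138.9 F [-4.22  1.32 15.61] T [0.156 0.793 0.001] 0.1345991579555181
```

View pics/w4.png

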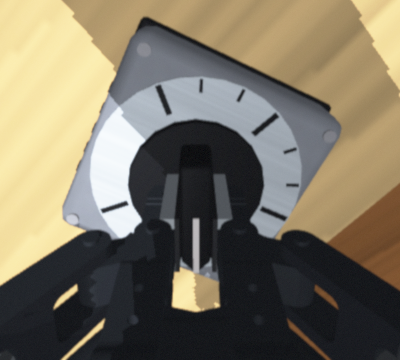

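```bash
python3 - <<'E'
from rig import r
from h import *
import pickle
t=cv2.imread('pics/w4.png');a=cv2.resize(t[60:240,80:320],(800,600),interpolation=cv2.INTER_CUBIC);cv2.imwrite('pics/w4c.png',a)
pickle.dump((r.sense(),r.get_calibration('wrist')),open('w4.pkl','wb'))
E
```

```text
(no output)
```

View pics/w4c.png

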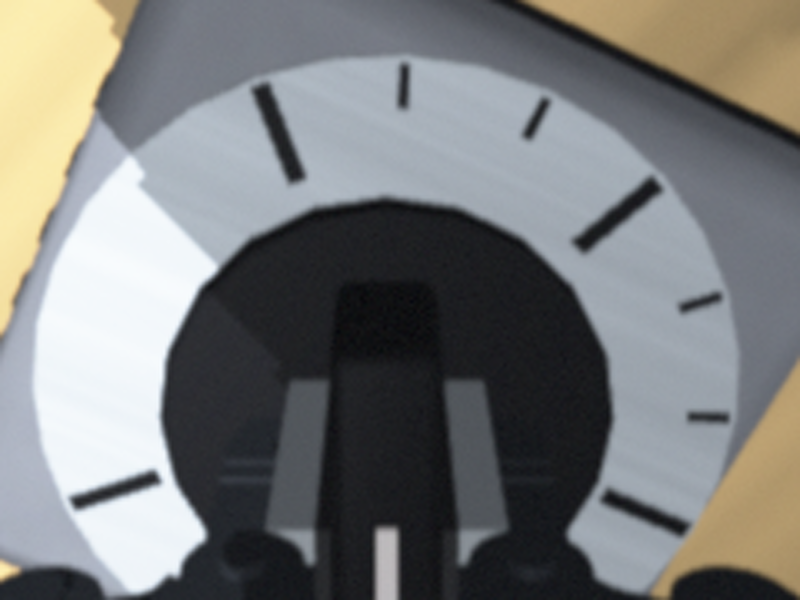

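```bash
cat > fit2.py <<'E'
from h import *
import pickle
from scipy.optimize import least_squares
def fit(c,T,px):
    def tick(v,m):
        rad=42 if m%15==0 else 46
        x,y,yaw,h=v;a=yaw+np.radians(135-4.5*m);return [x+rad*np.cos(a),y+rad*np.sin(a),h+43]
    res=lambda v:np.concatenate([proj(c,tick(v,m))-px(p) for m,p in T.items()])
    f=least_squares(res,[600,0,.42,18],x_scale=[1,1,.01,1],loss='soft_l1');v=f.x
    x,y,yaw,h=v
    print('centre',v[:2].round(2),'h',round(h,2),'yaw',np.degrees(yaw).round(2),'maxres',np.abs(res(v)).max().round(2),'start 601.51 -0.38 yaw 23.61; front shift',np.hypot(x-54*np.cos(yaw)-601.51+54*np.cos(.4121),y-54*np.sin(yaw)+.38+54*np.sin(.4121)).round(2))
    return v
E
python3 - <<'E'
from fit2 import *
s,c=pickle.load(open('w4.pkl','rb'))
T={0:(278,134),5:(404,86),10:(537,118),15:(618,215),20:(701,302),25:(708,418),30:(645,513),60:(115,490)}
fit(c,T,lambda p:np.array([200+(p[0]+.5)*.3-.5,180+(p[1]+.5)*.3-.5]))
E
```

```text
centre [ 6.0143e+02 -4.8000e-01] h 20.99 yaw 23.57 maxres 0.27 start 601.51 -0.38 yaw 23.61; front shift 0.11
```

Emit:
carry_out:
  rows: "0 0 0 0 0.2;0 0 0 0 0.2;0 0 0 0 0.2;0 0 0 0 0.2;0 0 0 0 0.2;0 0 0 0 0.2;0 0 0 0 0.2;0 0 0 0 0.2;0 0 0 0 0.2;0 0 0 0 0.2"

```text
clock: 9.65
eef_pos: [601.5, -0.5, 95.4]
tcp_rot: [3.141, 0.0, 2.145]
contact_force: [-3.7, 1.4, 16.4]
opening: 0.137
```

```bash
python3 st.py
```

```text
9.65 [ 6.0155e+02 -4.5000e-01  9.5360e+01] 122.88 F [-3.73  1.37 16.39] T [0.209 0.849 0.266] 0.13650869358177709
```

Emit:
carry_out:
  rows: "0 0 0 0 0.2;0 0 0 0 0.2;0 0 0 0 0.2;0 0 0 0 0.2;0 0 0 0 0.2;0 0 0 0 0.2;0 0 0 0 0.2;0 0 0 0 0.2;0 0 0 0 0.2;0 0 0 0 0.2;0 0 0 0 0.2;0 0 0 0 0.2"

```text
clock: 11.15
eef_pos: [601.5, -0.5, 95.4]
tcp_rot: [3.141, 0.0, 1.81]
contact_force: [-5.2, -0.0, 16.3]
opening: 0.134
```

```bash
python3 st.py;python3 - <<'E'
from rig import r
from h import *
import pickle
c=r.get_calibration('wrist');s=r.sense();f=r.grab_frame('wrist');cv2.imwrite('pics/w5.png',cv2.resize(f[180:360,200:440],(800,600),interpolation=cv2.INTER_CUBIC))
pickle.dump((s,c),open('w5.pkl','wb'))
E
```

```text
11.15 [ 6.0146e+02 -4.7000e-01  9.5370e+01] 103.69 F [-5.2  -0.04 16.26] T [0.209 0.897 0.256] 0.13380970220566427
```

View pics/w5.png

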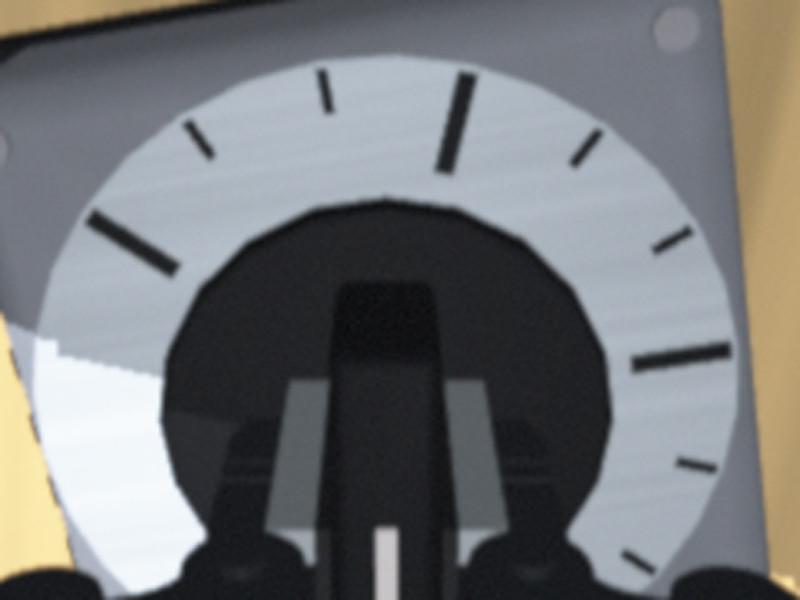

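```bash
python3 - <<'E'
from fit2 import *
s,c=pickle.load(open('w5.pkl','rb'))
T={0:(133,243),5:(199,139),10:(325,91),15:(456,123),20:(587,148),25:(673,240),30:(682,357),35:(697,465),40:(638,563)}
fit(c,T,lambda p:np.array([200+(p[0]+.5)*.3-.5,180+(p[1]+.5)*.3-.5]))
E
```

```text
centre [ 6.015e+02 -4.500e-01] h 20.94 yaw 23.56 maxres 0.27 start 601.51 -0.38 yaw 23.61; front shift 0.04
```

The timer has not moved. I continue towards the stop.

Emit:
carry_out:
  rows: "0 0 0 0 0.2;0 0 0 0 0.2;0 0 0 0 0.2;0 0 0 0 0.2;0 0 0 0 0.2;0 0 0 0 0.2;0 0 0 0 0.2;0 0 0 0 0.2;0 0 0 0 0.2;0 0 0 0 0.2;0 0 0 0 0.2;0 0 0 0 0.2"

```text
clock: 12.7
eef_pos: [601.4, -0.5, 95.4]
tcp_rot: [-3.142, 0.0, 1.475]
contact_force: [-5.3, 0.9, 17.4]
opening: 0.135
```

```bash
python3 st.py
```

```text
12.7 [ 6.0136e+02 -4.8000e-01  9.5350e+01] 84.48 F [-5.34  0.9  17.45] T [0.185 0.971 0.26 ] 0.13460367548534918
```

Emit:
carry_out:
  rows: "0 0 0 0 0.2;0 0 0 0 0.2;0 0 0 0 0.2;0 0 0 0 0.2;0 0 0 0 0.2;0 0 0 0 0.2;0 0 0 0 0.2"

```text
clock: 13.58
eef_pos: [601.2, -0.5, 95.3]
tcp_rot: [-3.141, 0.0, 1.279]
contact_force: [-6.1, 1.2, 17.4]
opening: 0.136
```

```bash
python3 st.py
```

```text
13.575 [ 6.0125e+02 -4.6000e-01  9.5340e+01] 73.29 F [-6.11  1.15 17.39] T [0.216 0.972 0.243] 0.1363127143260483
```

Emit:
carry_out:
  rows: "0 0 0 0 0.1;0 0 0 0 0.1;0 0 0 0 0.1;0 0 0 0 0.1"

```text
clock: 14.08
eef_pos: [601.2, -0.5, 95.3]
tcp_rot: [-3.141, 0.0, 1.224]
contact_force: [-5.5, 0.8, 17.3]
opening: 0.134
```

```bash
python3 st.py
```

```text
14.075 [ 6.0124e+02 -4.7000e-01  9.5340e+01] 70.11 F [-5.52  0.79 17.28] T [0.204 1.035 0.305] 0.13431314435181702
```

Emit:
carry_out:
  rows: "0 0 0 0 0.1"

```text
clock: 14.2
eef_pos: [601.2, -0.5, 95.3]
tcp_rot: [-3.141, 0.0, 1.21]
contact_force: [-5.7, 1.2, 17.4]
opening: 0.134
```

```bash
python3 st.py
```

```text
14.2 [ 6.0123e+02 -4.5000e-01  9.5330e+01] 69.31 F [-5.68  1.19 17.36] T [0.203 1.068 0.231] 0.1339217564826344
```

Emit:
carry_out:
  rows: "0 0 0 0 0.1"

```text
clock: 14.32
eef_pos: [601.2, -0.5, 95.4]
tcp_rot: [-3.141, 0.0, 1.196]
contact_force: [-5.9, 0.3, 17.4]
opening: 0.139
```

```bash
python3 st.py
```

```text
14.325 [ 6.0124e+02 -4.8000e-01  9.5350e+01] 68.51 F [-5.89  0.29 17.36] T [0.161 1.019 0.249] 0.13882882713248873
```

Emit:
carry_out:
  rows: "0 0 0 0 0.1"

```text
clock: 14.45
eef_pos: [601.2, -0.5, 95.4]
tcp_rot: [-3.141, 0.0, 1.182]
contact_force: [-6.2, 1.9, 16.3]
opening: 0.136
```

```bash
python3 st.py
```

```text
14.45 [ 6.0124e+02 -4.6000e-01  9.5360e+01] 67.73 F [-6.21  1.9  16.33] T [0.219 1.012 0.521] 0.13642765238324928
```

Emit:
carry_out:
  rows: "0 0 0 0 0.08"

```text
clock: 14.58
eef_pos: [601.4, -0.5, 95.4]
tcp_rot: [3.141, 0.0, 1.171]
contact_force: [-4.8, 0.7, 16.2]
opening: 0.136
```

```bash
python3 st.py;python3 - <<'E'
from rig import r
from h import *
import pickle
c=r.get_calibration('wrist');s=r.sense();f=r.grab_frame('wrist');cv2.imwrite('pics/w6.png',cv2.resize(f[180:360,200:440],(800,600),interpolation=cv2.INTER_CUBIC))
pickle.dump((s,c),open('w6.pkl','wb'))
E
```

```text
14.575 [ 6.0144e+02 -5.0000e-01  9.5370e+01] 67.1 F [-4.78  0.7  16.19] T [0.104 0.837 0.481] 0.1356985059513367
```

View pics/w6.png

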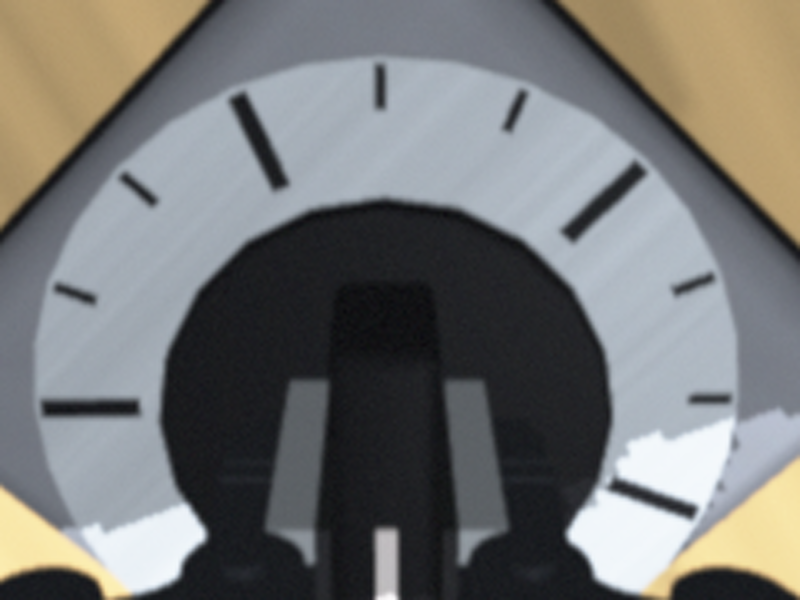

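```bash
python3 - <<'E'
from fit2 import *
s,c=pickle.load(open('w6.pkl','rb'))
T={0:(90,408),5:(75,294),10:(139,188),15:(260,140),20:(380,87),25:(515,110),30:(604,201),35:(693,285),40:(710,399),45:(654,498)}
fit(c,T,lambda p:np.array([200+(p[0]+.5)*.3-.5,180+(p[1]+.5)*.3-.5]))
E
```

```text
centre [ 6.0173e+02 -5.2000e-01] h 20.92 yaw 23.02 maxres 0.41 start 601.51 -0.38 yaw 23.61; front shift 0.37
```

The torque jumped from 0.25 to 0.52 N m with the housing only 0.5° off, so the end stop is reached. I turn back now.

Emit:
carry_out:
  rows: "0 0 0 0 -0.1;0 0 0 0 -0.2;0 0 0 0 -0.2;0 0 0 0 -0.2;0 0 0 0 -0.2;0 0 0 0 -0.2;0 0 0 0 -0.2;0 0 0 0 -0.2;0 0 0 0 -0.2;0 0 0 0 -0.2"

```text
clock: 15.88
eef_pos: [601.5, -0.5, 95.4]
tcp_rot: [3.141, -0.0, 1.436]
contact_force: [-5.6, 0.8, 15.6]
opening: 0.131
```

```bash
python3 st.py
```

```text
15.875 [ 6.0153e+02 -5.3000e-01  9.5360e+01] 82.29 F [-5.64  0.77 15.61] T [ 0.099  0.865 -0.227] 0.1305253561239558
```

Emit:
carry_out:
  rows: "0 0 0 0.003 -0.2;0 0 0 0 -0.2;0 0 0 0 -0.2;0 0 0 0 -0.2;0 0 0 0 -0.2;0 0 0 0 -0.2;0 0 0 0 -0.2;0 0 0 0 -0.2;0 0 0 0 -0.2;0 0 0 0 -0.2;0 0 0 0 -0.2;0 0 0 0 -0.2"

```text
clock: 17.38
eef_pos: [601.6, -0.6, 95.3]
tcp_rot: [3.141, 0.0, 1.771]
contact_force: [-4.8, -0.0, 16.2]
opening: 0.136
```

```bash
python3 st.py
```

```text
17.375 [ 6.0164e+02 -5.5000e-01  9.5340e+01] 101.49 F [-4.83 -0.05 16.25] T [ 0.096  0.829 -0.219] 0.1360898514863506
```

Emit:
carry_out:
  rows: "0 0 0 0 -0.2;0 0 0 0 -0.2;0 0 0 0 -0.2;0 0 0 0 -0.2;0 0 0 0 -0.2;0 0 0 0 -0.2;0 0 0 0 -0.2;0 0 0 0 -0.2;0 0 0 0 -0.2;0 0 0 0 -0.2;0 0 0 0 -0.2;0 0 0 0 -0.2"

```text
clock: 18.88
eef_pos: [601.7, -0.5, 95.3]
tcp_rot: [3.141, 0.0, 2.106]
contact_force: [-4.3, 0.6, 15.8]
opening: 0.136
```

```bash
python3 st.py
```

```text
18.875 [ 6.0173e+02 -4.8000e-01  9.5320e+01] 120.69 F [-4.35  0.56 15.84] T [ 0.117  0.755 -0.208] 0.13614915944097838
```

Emit:
carry_out:
  rows: "0 0 0 0 -0.2;0 0 0 0 -0.2;0 0 0 0 -0.2;0 0 0 0 -0.2;0 0 0 0 -0.2;0 0 0 0 -0.2;0 0 0 0 -0.2;0 0 0 0 -0.2;0 0 0 0 -0.2;0 0 0 0 -0.08;0 0 0 0 0;0 0 0 0 0"

```text
clock: 20.38
eef_pos: [601.8, -0.5, 95.3]
tcp_rot: [3.141, 0.001, 2.368]
contact_force: [-4.3, 1.4, 15.2]
opening: 0.133
```

```bash
python3 st.py;python3 - <<'E'
from rig import r
from h import *
import pickle
c=r.get_calibration('wrist');s=r.sense();f=r.grab_frame('wrist');cv2.imwrite('pics/w7.png',cv2.resize(f[180:360,200:440],(800,600),interpolation=cv2.INTER_CUBIC))
pickle.dump((s,c),open('w7.pkl','wb'))
E
```

```text
20.375 [ 6.0184e+02 -4.6000e-01  9.5340e+01] 135.69 F [-4.29  1.43 15.17] T [ 0.168  0.671 -0.123] 0.13261285187731392
```

View pics/w7.png

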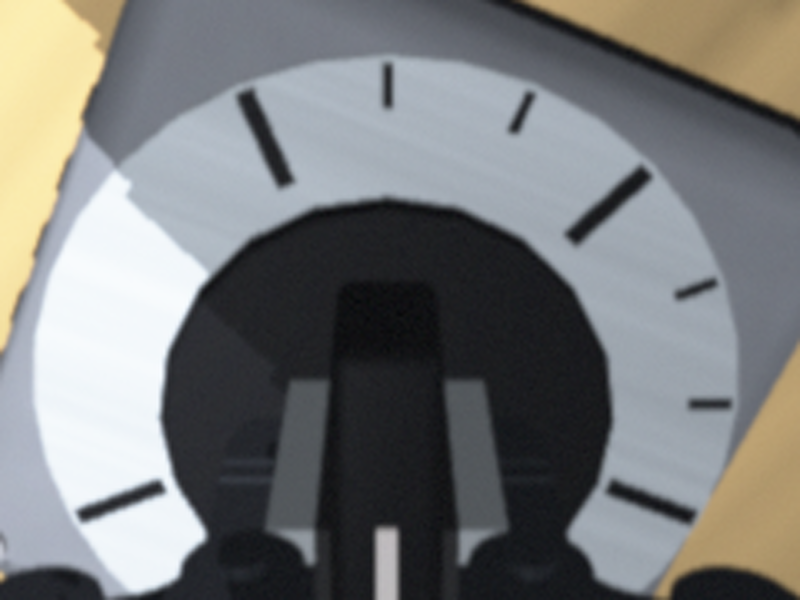

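```bash
python3 - <<'E'
from fit2 import *
s,c=pickle.load(open('w7.pkl','rb'))
T={0:(265,138),5:(388,86),10:(521,112),15:(608,205),20:(696,290),25:(710,404),30:(650,502),60:(120,502)}
v=fit(c,T,lambda p:np.array([200+(p[0]+.5)*.3-.5,180+(p[1]+.5)*.3-.5]))
print('tool pointer rel 45 tick deg', np.degrees(s['tcp_rot'][2])-180-(np.degrees(v[2])-67.5))
E
```

```text
centre [ 6.0166e+02 -5.7000e-01] h 20.94 yaw 22.97 maxres 0.26 start 601.51 -0.38 yaw 23.61; front shift 0.37
tool pointer rel 45 tick deg 0.21635327187621556
```

The pointer is within about 0.2° of the tick by the tool angle. I ease the pressure and then release.

Emit:
carry_out:
  rows: "0 0 0 -0.01 0;0 0 0 -0.01 0;0 0 0 -0.01 0;0 0 0 0 0"
  newtons: 20

```text
clock: 20.92
eef_pos: [601.8, -0.4, 95.5]
tcp_rot: [3.141, 0.001, 2.368]
contact_force: [-1.4, 1.0, 7.6]
opening: 0.138
```

Emit:
carry_out:
  rows: "0.2 0 0 0 0;0.3 0 0 0 0;0.4 0 0 0 0;0.4 0 0 0 0"

```text
clock: 21.42
eef_pos: [601.3, -0.5, 94.7]
tcp_rot: [-3.141, -0.0, 2.369]
contact_force: [0.2, -0.1, -0.7]
opening: 0.398
```

```bash
python3 st.py
```

```text
21.425 [ 6.013e+02 -4.900e-01  9.469e+01] 135.71 F [ 0.25 -0.14 -0.73] T [0.009 0.02  0.014] 0.39781741171335216
```

Released cleanly. I rise straight up and check.

Emit:
carry_out:
  rows: "0.4 0 0 -0.2 0;0.4 0 0 -0.4 0;0.5 0 0 -0.6 0;1 0 0 -0.8 0;1 0 0 -0.8 0;1 0 0 -0.7 0;1 0 0 0 0;1 0 0 0 0"

```text
clock: 22.42
eef_pos: [601.1, -0.4, 199.8]
tcp_rot: [-3.142, -0.0, 2.369]
contact_force: [-0.1, 0.5, 0.1]
opening: 1.002
```

```bash
python3 st.py;python3 - <<'E'
from rig import r
from h import *
import pickle
c=r.get_calibration('wrist');s=r.sense();f=r.grab_frame('wrist');cv2.imwrite('pics/w8.png',f);cv2.imwrite('pics/w8c.png',cv2.resize(f[155:335,200:440],(800,600),interpolation=cv2.INTER_CUBIC))
pickle.dump((s,c),open('w8.pkl','wb'))
E
```

```text
22.425 [ 6.0114e+02 -4.3000e-01  1.9979e+02] 135.71 F [-0.07  0.48  0.11] T [ 0.002 -0.004 -0.028] 1.0015430388182425
```

View pics/w8c.png

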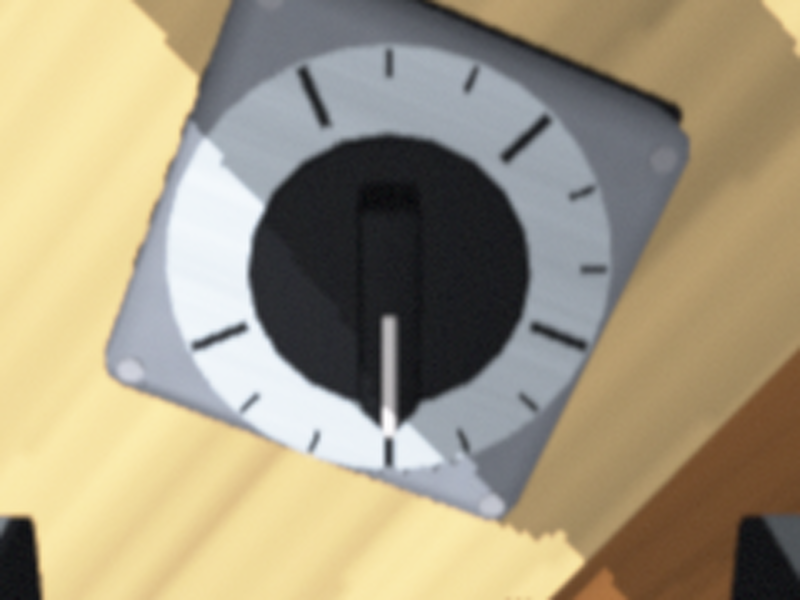

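The white line at crop (389,318) to (389,435) runs straight into the long 45 tick at (388,450). I fit the pose once more for numbers.

```bash
python3 - <<'E'
from fit2 import *
s,c=pickle.load(open('w8.pkl','rb'))
px=lambda p:np.array([200+(p[0]+.5)*.3-.5,155+(p[1]+.5)*.3-.5])
T={0:(314,97),5:(389,63),10:(471,79),15:(526,139),20:(582,193),25:(594,269),30:(558,336),60:(220,337),50:(315,441),55:(249,402),35:(528,402),40:(463,441)}
v=fit(c,T,px)
for z1 in(73,68):
    a=atz(c,*px((389,318)),v[3]+73);b=atz(c,*px((389,433)),v[3]+z1);d=b-a;g=np.arctan2(d[1],d[0]);print('dial',np.radians(135)-g+v[2])
E
```

```text
centre [ 6.0175e+02 -4.3000e-01] h 20.76 yaw 23.24 maxres 0.21 start 601.51 -0.38 yaw 23.61; front shift 0.28
dial 3.5342748872946
dial 3.5338457789345314
```

View pics/w8.png

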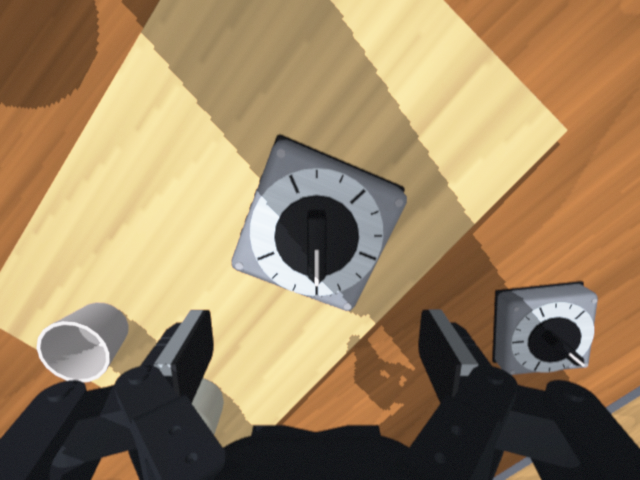

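```bash
python3 -c "
from rig import r
print(r.sign_off())"
```

```text
the job is handed in; nothing more can be done
None
```

The timer is set to 45 minutes, the knob is released, and the job was handed in at about 22.5 s of the 72 s allowed.

- **What I did:** I picked the largest timer, the one on the board, and closed the fingers across the knob's bar. I pressed down with 15 to 17.5 N and wound the knob clockwise to the end stop. There the torque rose from 0.25 to 0.52 N m and the tool angle matched the 60-minute tick. I then turned back to 45, eased off the pressure, released and rose clear.
- **Last checks:** The pointer reads 3.534 rad, against 3.534 wanted. The timer's centre and front are each within about 0.3 mm of where they started. The force on the tool is about zero.
- **Disagreements:** At the stop the housing twisted about 0.6°, of which about 0.4° remains. I did not re-measure the jar, cup and spanner afterwards, but the arm never came near them.

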